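# Put the paint jar away and ease the gummed-up lid of the paint box shut

### The job

Put the small squat paint jar away, standing upright, in the open well of the wooden paint box, then slide the box's lid fully shut so that both its ends are home against the far wall. The lid's grooves are gummed up with paint and it jams as soon as it skews, so ease it along by its two knobs, a little at one end and then a little at the other, gently and without forcing it. Leave the bottle, the bowl and the brush where they are.

Things in the scene. Friction and masses are not known exactly. Their poses are not given: they have to be found in the camera images.
- box: Light wooden paint box, fixed, 197 (x, from -97 to 100) by 332 (y) by 73.5 mm high. Origin: on its underside, midway in y. +x points away from the robot (yaw within 0.12 rad) and is the lid's closing direction. Near half: solid deck on which the lid parks. Far half: the open well. A groove runs along x at each end (|y| 136 to 166 mm), under a lip with its top at z 73.5 mm.
- well (a point): Centre of the well's floor: box x 45, y 0, z 5 mm. The well spans box x 0 to 88 mm (the far wall) and y -136 to 136 mm; the lid at its start covers up to the first 17 mm of x. The jar fits under the lid.
- cover (a point): Middle of the far edge of the fixed plywood top over the near half, box x 8, y 0, z 73.5 mm. This top is 5 mm thick, spans box x -85 to 8 and y -98 to 98 mm and hides the middle of the parked lid; the knobs stand outside it.
- lid: Wooden lid, 0.5 to 1 kg, loose in the grooves, held down by the lips: plate 78 (x) by 282 (y) by 10 mm, a round glide at each corner, 80 mm over the glides in x. Origin: middle, at the glides' underside, 53 mm above the table; axes as the box's but for the skew. Shut: origin at box x 45 mm; starts 68 to 80 mm short of it. Runs with about 3 to 8 N at a knob; over 25 N is forcing it.
- knob_left (a point): Centre of the top of the lid's left (+y) knob: dark wooden upright cylinder, 20 mm in diameter, 32 mm high, at lid x -27, y 122 mm. Its top is 97 mm above the table, 23 mm above the box's lips.
- knob_right (a point): The same for the right (-y) knob, lid x -27, y -122 mm. The glides have 1 to 2.7 mm side play in all, unknown beforehand: pushed at one knob the lid swings until skewed by 0.03 to 0.06 rad, then binds, and more force there only wedges it; pushing the other knob frees it (a wedged lid may take 10 to 18 N) and swings it back and on.
- edge_left (a point): Foremost (+x) point of the lid's left front glide, lid x 40, y 145, z 7 mm. Home: 85 mm in the box's x, touching the hard rubber buffer (3 mm thick) on the far wall.
- edge_right (a point): Foremost point of the lid's right front glide, lid x 40, y -145, z 7 mm. Home: 85 mm in the box's x, touching the hard rubber buffer (3 mm thick) on the far wall.
- jar: Small squat closed paint jar, amber with a white cap, 42 mm in diameter, 38 mm high, about 90 g. Origin: centre of its underside. It starts upright on the table beside the box, to the left or to the right.
- bottle: Bystander: terracotta-coated bottle, 60 mm in diameter, 148 mm high, upright on the table on the side where the jar is not. Origin: centre of its underside.
- bowl: Bystander: white bowl, 90 mm in diameter, 45 mm high, on the table to the left of the box. Origin: centre of its underside.
- brush: Bystander: paint brush 170 mm long lying on the table to the right of the box. Origin: under its middle; its x axis runs along the handle towards the bristles.
Things that resemble listed ones, but are neither listed nor needed, are in the scene too. There is more than one size of the jar; the one meant has the size given above.

How it is judged:
By the outcome, as a careful person would: the job done as asked, in the order asked, and still so for the second after the job is handed in, with the robot touching nothing.
It also fails if it takes over 72 s, if anything falls off the work surface, if the arm or the gripper's body presses on something with over 40 N, if the wrist force passes 120 N, or if a joint passes its speed limit or range.

### The arm

A 6-joint arm with a two-finger parallel gripper is mounted at the origin on the work surface. World frame = base frame: x ahead of the robot, y to its left, z up, the work surface at z = 0. Lengths are in m, angles in degrees, forces in N, time in s.
With the tool pointing down it reaches from about 0.25 to 0.725 m from the base axis. Payload 9.7 kg.
Tool frame: the origin (TCP) lies at the very end of the fingers, on their centre line; the grasp point (between the pads) lies 19 mm behind it; z points along the fingers, x is the direction in which the jaws open and shut, and the axes are right-handed (so a half turn about z gives the same grasp; the last joint's range is limited). The gripper opens to 85 mm and grips with 20 to 120 N. Pads are 22 mm wide; open, the fingers measure 114 mm over their backs; the gripper's body (76 mm by 85 mm) begins 54 mm behind the grasp point. The pads swing forward as they close: fully open they stand 13 mm farther back than shut.
Start: joints at [69.729, 4.979, 10.078, 95.1, 0, 90], TCP at [0.191, 0.516, 0.231] pointing down, gripper open.
Joint ranges: [-179.16, 179.16], [-48.56, 103.87], [-65.8, 70.77], [-126.05, 130.52], [-82.76, 87.17], [-180, 180]. Speed limits (degrees/s): [127.2, 127.2, 147.25, 180, 180, 180].

### API

Orientations are given as [roll, pitch, yaw] about the fixed x, y, z axes, in that order (R = Rz(yaw) Ry(pitch) Rx(roll)).
In Python, from rig import bot gives the robot as it stands.
- The arm moves only by the shell command python3 -m crank 'ROWS' [OPENING] [FORCE]. ROWS is JSON, a list of rows, each a list of 2 entries, a list of its own where there are three numbers: the shift along the tool's x, y, z in m, then the turn, a rotation vector about the tool's x, y, z in degrees. A call has 1 to 20 rows; each row shifts and turns the pose as measured when the row begins, along the tool's axes as they then stand; what a row does not reach is not made up. A row lasts 1/12 s, in which the tool goes at most 41.7 mm and 7.16 degrees, less where a joint would pass 70% of its speed; a pose out of reach is approached as far as the arm can. A call with a gripper value outside its range is refused whole. OPENING is the opening, from -1 (shut) to 1 (fully open), set as the call begins (- or left out, the last holds). The fingers move at their own pace and stop on an object; FORCE is the grip in N (left out, the last holds). Time passes only in rows, so rows that do not move let the fingers close. It gives the time, the measured TCP pose, the force and the opening at its end, in the units of the state.
- bot.state(): the state, without advancing time (a new reading comes with each control period).
- bot.camera(name): name is "side" or "top"; returns a dict with "img" (400x640x3 uint8, red, green, blue), "depth" (400x640 float32, m along the optical axis (not along the pixel's ray), 0 where there is no reading), "intrinsics" (3x3 intrinsics, pixels), "k1" (the pictures are not rectified: a ray, as slopes to the right and down, at radius r is drawn at 1 + k1 r^2 times it, then the intrinsics apply), "eye" and "rotation" of the camera in the world. Camera axes: x right, y up, looking along -z (the intrinsics and any distortion apply to the point x, -y, -z); pixel columns grow to the right and rows downward; lengths in m; the calibration is good to about 2 mm. A picture is of the moment at which its call begins.
- bot.hand_in(): hands the job in, once; it reports no verdict.
The state is a dict: "time": time; "joint_positions": joint angles; "qvel": joint speeds; "tau": joint torques, N m; "eef_pos": TCP position; "tool_rot": TCP orientation; "force": force on the tool from outside, world axes, zero at the start; "wrist_torque": the same for the moment, N m; "width": opening from 0.0 (shut) to 1.0 (fully open).
Only numpy, scipy, OpenCV 4.12 (cv2) and the standard library are available. Lean on these libraries where they do the work, as an engineer would, in place of code of your own. Each camera call takes 0.05 s, during which the arm holds its last target.

## Working session

There is one attempt and no reset: what is moved stays moved. The work goes in short steps, Python scripts to look and compute and a shell command to move; the robot and the scene stay as the last step left them, time stands still between calls to the robot, and variables do not carry over. Pictures are saved under pics/ and viewed, and the job is handed in when it is done.

```bash
ls; mkdir -p pics
python3 - <<'E'
from rig import bot
import cv2,numpy as np
print(bot.state())
for n in("side","top"):
    c=bot.camera(n); cv2.imwrite(f"pics/{n}0.png",c["img"][:,:,::-1]); np.savez(f"{n}0.npz",**c)
    print(n,c["intrinsics"],c["k1"],c["eye"],c["rotation"])
E
```

```text
pics
{'time': 0.0, 'joint_positions': array([ 6.97268940e+01,  5.01270942e+00,  1.00338544e+01,  9.50975903e+01,
       -9.27199532e-04,  9.00003081e+01]), 'qvel': array([ 0.00422575,  0.05761849, -0.1190237 ,  0.03429478,  0.08291904,
        0.05121641]), 'tau': array([-1.53826804e-03, -5.20380163e+01,  4.64816236e+01,  1.62492710e-02,
       -7.22503546e-05, -2.51183769e-05]), 'eef_pos': array([0.19050183, 0.5157239 , 0.23056224]), 'tool_rot': array([1.79999072e+02, 7.64452906e-02, 6.97265859e+01]), 'force': array([0.04926289, 0.07377661, 0.61049608]), 'wrist_torque': array([-0.02577732,  0.01412503, -0.03188443]), 'width': 1.0003087894175955}
side [[411.70370703   0.         322.46505426]
 [  0.         411.70370703 196.28681497]
 [  0.           0.           1.        ]] -0.0027340324582419925 [ 0.0200319  -0.51321759  0.77015758] [ 46.39171987   0.326276   -44.56000679]
top [[369.01870959   0.         322.53072662]
 [  0.         369.01870959 199.74641551]
 [  0.           0.           1.        ]] -0.06798748166832642 [ 0.29351408 -0.00538461  1.15111218] [ 11.08791046  -0.52396426 -88.87449824]
```

View pics/side0.png

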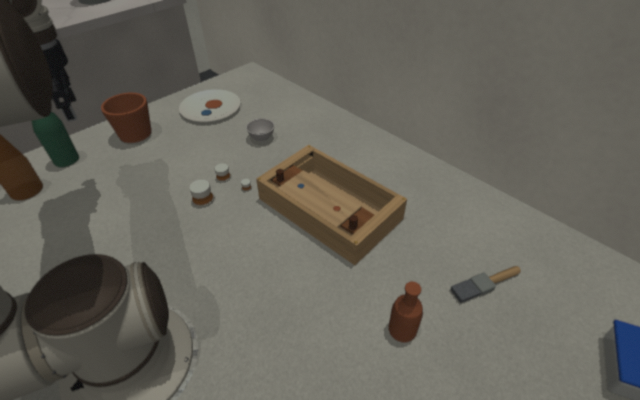

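View pics/top0.png

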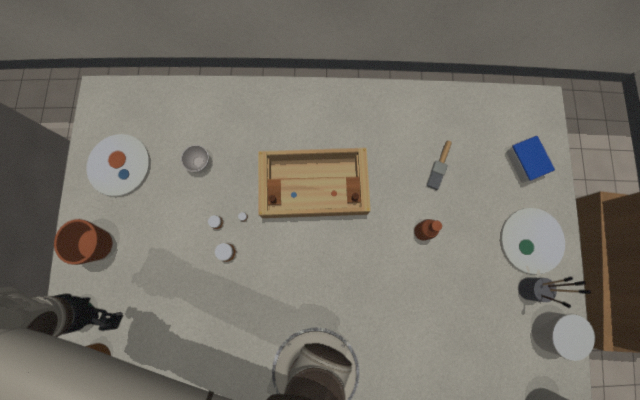

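The side view shows the box at about (330,200), jars at (201,191), (222,171) and (246,184), the bottle at (405,315) and the brush at (485,285). In the top view the box is at (314,182), the knobs at (273,199) and (355,197), and the jars at (224,252), (215,222) and (242,216).

```bash
cat > h.py <<'E'
import numpy as np,cv2
from scipy.spatial.transform import Rotation as Ro
def R(c): return Ro.from_euler('xyz',c["rotation"],degrees=True).as_matrix()
def rays(c,uv):
    K=c["intrinsics"];uv=np.atleast_2d(uv).astype(float)
    d=np.stack([(uv[:,0]-K[0,2])/K[0,0],(uv[:,1]-K[1,2])/K[1,1]],1);s=d.copy()
    for _ in range(20): s=d/(1+float(c["k1"])*(s**2).sum(1,keepdims=True))
    return np.c_[s[:,0],-s[:,1],-np.ones(len(s))]@R(c).T
def onz(c,uv,z):
    r=rays(c,uv);return c["eye"]+r*((z-c["eye"][2])/r[:,2])[:,None]
def dep(c,uv):
    uv=np.atleast_2d(uv);r=rays(c,uv);d=c["depth"][uv[:,1].astype(int),uv[:,0].astype(int)]
    return c["eye"]+r*d[:,None]
def cloud(c):
    v,u=np.mgrid[0:400,0:640];return dep(c,np.c_[u.ravel(),v.ravel()]).reshape(400,640,3)
def proj(c,P):
    p=(np.atleast_2d(P)-c["eye"])@R(c);s=np.c_[p[:,0]/-p[:,2],-p[:,1]/-p[:,2]]
    s=s*(1+float(c["k1"])*(s**2).sum(1,keepdims=True));K=c["intrinsics"]
    return np.c_[s[:,0]*K[0,0]+K[0,2],s[:,1]*K[1,1]+K[1,2]]
E
python3 - <<'E'
from h import *
T=np.load("top0.npz");S=np.load("side0.npz")
for n,c,px in(("top",T,[(224,252),(215,222),(242,216)]),("side",S,[(201,191),(222,171),(246,184)])):
    P=cloud(c);img=c["img"].astype(int)
    # white caps
    for p in px:
        u,v=p;w=12
        sub=P[v-w:v+w+1,u-w:u+w+1].reshape(-1,3)
        zm=np.percentile(sub[:,2],97)
        m=sub[:,2]>zm-.012
        q=sub[m]; lo,hi=np.percentile(q[:,:2],[2,98],axis=0)
        print(n,p,"ztop",zm.round(4),"ctr",((lo+hi)/2).round(4),"ext",(hi-lo).round(4),m.sum())
def crop(c,b,f):
    x0,y0,x1,y1=b;return cv2.resize(c["img"][y0:y1,x0:x1,::-1],None,fx=f,fy=f,interpolation=cv2.INTER_CUBIC)
cv2.imwrite("pics/j_top.png",crop(T,(195,140,385,275),4));cv2.imwrite("pics/j_side.png",crop(S,(180,120,420,270),3))
E
```

```text
top (224, 252) ztop 0.0549 ctr [0.3463 0.2795] ext [0.0494 0.0493] 259
top (215, 222) ztop 0.0402 ctr [0.4389 0.318 ] ext [0.0359 0.0362] 133
top (242, 216) ztop 0.0273 ctr [0.3818 0.1217] ext [0.1766 0.2542] 58
side (201, 191) ztop 0.0542 ctr [0.3452 0.2799] ext [0.0484 0.0478] 259
side (222, 171) ztop 0.0396 ctr [0.4367 0.3197] ext [0.0347 0.0371] 130
side (246, 184) ztop 0.0575 ctr [ 0.2411 -0.1664] ext [0.4421 0.6935] 25
```

View pics/j_top.png

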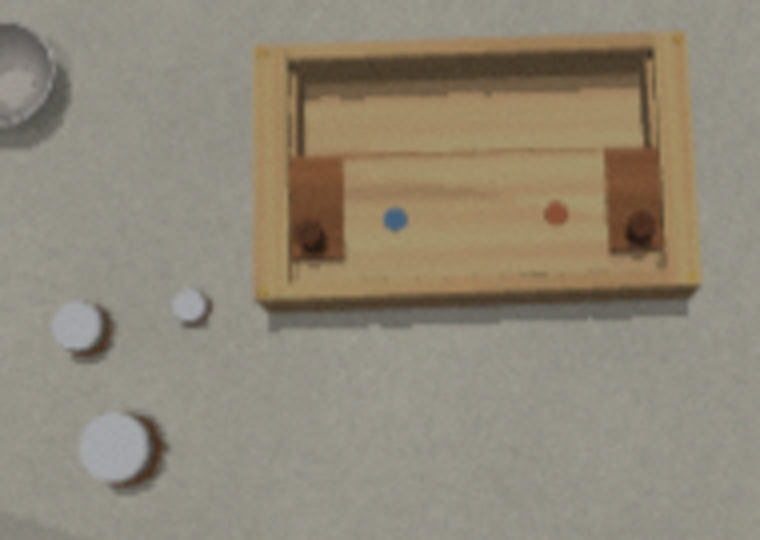

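View pics/j_side.png

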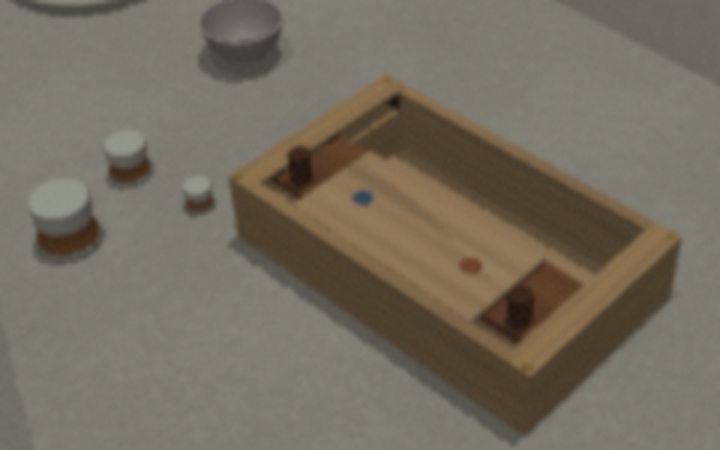

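Candidates in the top view: (224,252) is about 55 mm tall and too big, (242,216) is about 25 mm tall and too small, and (215,222) is about 39 mm tall. I choose (215,222), which is side view (222,171). The crops agree, with the medium jar at crop pixels (80,325) and (127,155). Next I measure the jar, box and knobs.

```bash
cat >> h.py <<'E'
def white_circle(c,b,z):
    x0,y0,x1,y1=b;im=c["img"][y0:y1,x0:x1].astype(int);g=cv2.resize(im.astype(np.uint8),None,fx=8,fy=8,interpolation=cv2.INTER_CUBIC)
    return g
def fitbox(c,lo=.069,hi=.079):
    P=cloud(c);m=(P[...,2]>lo)&(P[...,2]<hi)&(P[...,0]>.3)&(P[...,0]<.75)&(abs(P[...,1])<.25)&(c["depth"]>0)
    n,l,s,_=cv2.connectedComponentsWithStats(m.astype(np.uint8));k=1+s[1:,4].argmax();q=P[l==k]
    (cx,cy),(w,h),a=cv2.minAreaRect((q[:,:2]*1000).astype(np.float32))
    return (cx,cy),(w,h),a,q
E
python3 - <<'E'
from h import *
T=np.load("top0.npz");S=np.load("side0.npz")
for c in(T,S):
    print("box",fitbox(c)[:3],fitbox(c)[3][:,2].mean())
    P=cloud(c)
    im=c["img"].astype(int)
    m=(P[...,2]>.083)&(P[...,2]<.105)&(P[...,0]>.35)&(P[...,0]<.6)&(abs(P[...,1])<.2)
    n,l,s,ce=cv2.connectedComponentsWithStats(m.astype(np.uint8))
    for k in range(1,n):
        if s[k,4]<6: continue
        q=P[l==k];t=q[q[:,2]>.092]
        print(" knob px",ce[k].round(1),s[k,4],"ctr",t.mean(0).round(4) if len(t) else None,len(t),((q.min(0)+q.max(0))/2).round(4),(q.max(0)-q.min(0)).round(3))
    hsv=cv2.cvtColor(c["img"],cv2.COLOR_RGB2HSV)
for n,c,b in(("t",T,(203,210,228,236)),("s",S,(212,160,234,184))):
    x0,y0,x1,y1=b;im=c["img"][y0:y1,x0:x1]
    P=cloud(c)[y0:y1,x0:x1];m=P[...,2]>.030;q=P[m]
    (a,r)=cv2.minEnclosingCircle((q[:,:2]*1000).astype(np.float32));print(n,"jar top",a,r,q.mean(0),np.percentile(q[:,2],[50,90]),len(q))
    vv,uu=np.nonzero(m);print(" px",uu.mean()+x0,vv.mean()+y0)
    m=P[...,2]>.006;q=P[m];print(" all",cv2.minEnclosingCircle((q[:,:2]*1000).astype(np.float32)))
E
```

```text
box ((564.6336669921875, 18.4383544921875), (198.74290466308594, 332.8927307128906), 3.1979732513427734) 0.07402369763271634
 knob px [355.  195.9] 42 ctr [ 0.5148 -0.1059  0.0967] 37 [ 0.5141 -0.1056  0.0921] [0.018 0.018 0.017]
 knob px [271.9 198.1] 42 ctr [0.5027 0.1371 0.0976] 34 [0.5028 0.1373 0.0929] [0.018 0.018 0.018]
box ((563.2071533203125, 20.259292602539062), (201.1749725341797, 335.09930419921875), 3.0360987186431885) 0.0730963464434749
 knob px [279.4 172.8] 60 ctr [0.5011 0.1366 0.0958] 37 [0.5017 0.1374 0.0911] [0.021 0.02  0.016]
 knob px [352.9 219.7] 74 ctr [ 0.5121 -0.106   0.0959] 52 [ 0.5127 -0.1057  0.0908] [0.018 0.018 0.015]
t jar top (367.4508056640625, 165.9308624267578) 186.58958435058594 [0.4376324  0.31551892 0.04673076] [0.03843825 0.04149939] 130
 px 214.08461538461538 221.03076923076924
 all ((367.4508056640625, 165.9308624267578), 186.58958435058594)
s jar top (436.9769287109375, 320.1537170410156) 20.37584114074707 [0.43582518 0.31708304 0.03719286] [0.03769035 0.0400452 ] 120
 px 221.14166666666668 168.51666666666668
 all ((436.53466796875, 319.0817565917969), 21.25975799560547)
```

```bash
cat > go.py <<'E'
# prints tool-frame shift (mm) and yaw turn about tool z (deg) to reach x y z [yaw]
import sys,numpy as np
from rig import bot
from scipy.spatial.transform import Rotation as Ro
s=bot.state();r=Ro.from_euler('xyz',s["tool_rot"],degrees=True)
a=[float(v) for v in sys.argv[1:]]
print("t",round(s["time"],2),"pos",(s["eef_pos"]*1000).round(1),"rot",s["tool_rot"].round(2),"j",s["joint_positions"].round(1),"F",s["force"].round(1),"w",round(s["width"],3))
if len(a)>2:
    print("shift mm",(r.inv().apply(np.array(a[:3])-s["eef_pos"])*1000).round(1))
    if len(a)>3:
        t=r.inv()*Ro.from_euler('xyz',[180,0,a[3]],degrees=True);print("turn",t.as_rotvec(degrees=True).round(2))
E
python3 go.py .4375 .319 .12 93.1
python3 - <<'E'
from h import *
T=np.load("top0.npz")
P=cloud(T)
for u,v,w,z in((215,222,9,.031),(224,252,12,.045),(242,216,7,.015)):
    p=P[v-w:v+w+1,u-w:u+w+1].reshape(-1,3);q=p[(p[:,2]>z)&(p[:,2]<.06)]
    print(q.mean(0).round(4),cv2.minEnclosingCircle((q[:,:2]*1000).astype(np.float32)),np.median(q[:,2]))
E
```

```text
t 0.1 pos [190.5 515.7 230.6] rot [-1.800e+02  7.000e-02  6.973e+01] j [69.7  5.  10.  95.1  0.  90. ] F [-0.3  0.6  0.7] w 1.002
shift mm [-98.8 299.9 110.8]
turn [-2.000e-02  7.000e-02 -2.337e+01]
[0.4389 0.318  0.0382] ((438.3294677734375, 318.1431884765625), 19.5074405670166) 0.03843825407392054
[0.3468 0.2796 0.052 ] ((346.7914733886719, 280.0906677246094), 26.558574676513672) 0.0520136733508314
[0.4586 0.237  0.0254] ((458.6584777832031, 237.2821807861328), 12.227508544921875) 0.025846664769060057
```

```bash
python3 -m crank '[[[-0.008,0.025,0.004],[0,0,0]],[[-0.008,0.025,0.004],[0,0,0]],[[-0.008,0.025,0.004],[0,0,0]],[[-0.008,0.025,0.004],[0,0,0]],[[-0.008,0.025,0.004],[0,0,0]],[[-0.008,0.025,0.004],[0,0,0]],[[-0.008,0.025,0.004],[0,0,0]],[[-0.008,0.025,0.004],[0,0,0]],[[-0.008,0.025,0.004],[0,0,0]],[[-0.008,0.025,0.004],[0,0,0]]]' 1 40
python3 go.py .438 .3185 .12 93.1
```

```text
time: 0.93
eef_pos: [0.4015, 0.3492, 0.1852]
tool_rot: [-179.8, 0.4, 70.2]
force: [-0.3, 1.0, 0.8]
width: 0.999
t 0.93 pos [401.5 349.2 185.2] rot [-179.85    0.36   70.22] j [41.   2.2  2.1 90.2 -0.  60.8] F [-0.3  1.   0.8] w 0.999
shift mm [-16.2  44.9  65.2]
turn [ -0.22   0.32 -22.88]
```

```bash
python3 -m crank '[[[0,0,0.01],[0,0,-5.7]],[[0,0,0.01],[0,0,-5.7]],[[0,0,0.01],[0,0,-5.7]],[[0,0,0.01],[0,0,-5.7]],[[0,0,0],[0,0,0]]]' 0.8
python3 go.py .438 .3185 .09 93.1
```

```text
time: 1.35
eef_pos: [0.4054, 0.3438, 0.1408]
tool_rot: [-179.6, 0.5, 93.6]
force: [-0.2, -0.1, -0.9]
width: 0.898
t 1.35 pos [405.4 343.8 140.8] rot [-179.57    0.45   93.57] j [40.4  2.2 -2.9 85.6 -0.1 36.8] F [-0.2 -0.1 -0.9] w 0.898
shift mm [-26.8  31.3  50.7]
turn [-0.43  0.45  0.47]
```

```bash
python3 -m crank '[[[-0.013,0.016,0.015],[-0.2,0.2,0.2]],[[-0.013,0.015,0.015],[-0.2,0.2,0.2]],[[0,0,0.015],[0,0,0]],[[0,0,0],[0,0,0]]]'
python3 go.py .438 .3185 .004 93.1
```

```text
time: 1.68
eef_pos: [0.4385, 0.3191, 0.0951]
tool_rot: [-180.0, 0.0, 92.5]
force: [-0.8, -0.5, -1.4]
width: 0.902
t 1.68 pos [438.5 319.1  95.1] rot [-1.7999e+02  2.0000e-02  9.2520e+01] j [36.   3.5 -6.6 80.  -0.  33.5] F [-0.8 -0.5 -1.4] w 0.902
shift mm [-0.5 -0.5 91.1]
turn [-0.01  0.02 -0.58]
```

```bash
python3 -m crank '[[[0,0,0.02],[0,0,-0.2]],[[0,0,0.02],[0,0,-0.2]],[[0,0,0.02],[0,0,-0.2]],[[0,0,0.015],[0,0,0]],[[0,0,0.008],[0,0,0]],[[0,0,0],[0,0,0]]]' 0.7
python3 go.py .438 .3185 .004 93.1
```

```text
time: 2.18
eef_pos: [0.4394, 0.3212, 0.0151]
tool_rot: [179.8, -0.1, 92.3]
force: [0.3, 0.4, 0.5]
width: 0.851
t 2.18 pos [439.4 321.2  15.1] rot [ 1.7981e+02 -1.2000e-01  9.2340e+01] j [ 36.2   5.5 -13.4  70.9  -0.   33.8] F [0.3 0.4 0.5] w 0.851
shift mm [-2.7 -1.5 11.1]
turn [ 0.19 -0.12 -0.76]
```

Run:
```python
from rig import bot
from h import *
S=bot.camera("side");cv2.imwrite("pics/g1.png",cv2.resize(S["img"][90:240,130:330,::-1],None,fx=4,fy=4,interpolation=cv2.INTER_CUBIC))
```

```text
(no output)
```

View pics/g1.png

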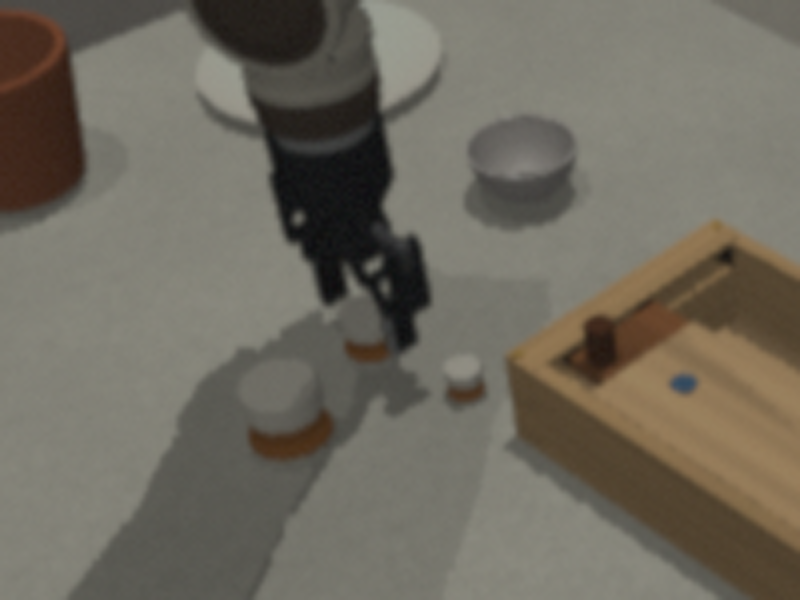

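The view shows the fingers straddling the medium jar, near (365,325) in the crop. I'll lower the last 11 mm and close.

```bash
python3 -m crank '[[[-0.003,-0.001,0.006],[0,0,-0.3]],[[0,0,0.005],[0,0,-0.3]],[[0,0,0],[0,0,0]]]'
python3 -m crank '[[[0,0,0],[0,0,0]],[[0,0,0],[0,0,0]],[[0,0,0],[0,0,0]],[[0,0,0],[0,0,0]],[[0,0,0],[0,0,0]],[[0,0,0],[0,0,0]],[[0,0,0],[0,0,0]],[[0,0,0],[0,0,0]]]' -1 30
python3 go.py .438 .3185 .004 93.1
```

```text
time: 2.48
eef_pos: [0.4401, 0.3195, 0.0076]
tool_rot: [179.6, -0.3, 93.0]
force: [0.7, -0.2, 0.6]
width: 0.849
time: 3.15
eef_pos: [0.4409, 0.32, 0.0095]
tool_rot: [179.5, -0.4, 92.9]
force: [0.0, 0.5, -1.8]
width: 0.439
t 3.15 pos [440.9 320.    9.5] rot [179.46  -0.35  92.92] j [ 36.    5.3 -14.2  69.8  -0.   33.1] F [ 0.   0.5 -1.8] w 0.439
shift mm [-1.4 -3.   5.5]
turn [ 0.54 -0.35 -0.18]
```

```bash
python3 -m crank '[[[0,0,0],[0.3,-0.2,0]],[[0,0,0],[0.3,-0.2,0]]]'
python3 -m crank '[[[0,0,-0.01],[0,0,0]],[[0,0,-0.02],[0,0,0]],[[0,0,-0.025],[0,0,0]],[[0,0,-0.025],[0,0,0]],[[0,0,-0.025],[0,0,0]],[[0,0,-0.01],[0,0,0]],[[0,0,0],[0,0,0]]]'
python3 go.py
python3 - <<'E'
from rig import bot
from h import *
S=bot.camera("side");cv2.imwrite("pics/g2.png",cv2.resize(S["img"][60:220,130:330,::-1],None,fx=3.7,fy=3.7,interpolation=cv2.INTER_CUBIC))
E
```

```text
time: 3.32
eef_pos: [0.4406, 0.3198, 0.0094]
tool_rot: [-179.9, 0.1, 92.9]
force: [0.1, -0.8, -0.5]
width: 0.438
time: 3.9
eef_pos: [0.44, 0.3194, 0.131]
tool_rot: [-179.7, 0.2, 92.9]
force: [0.8, 0.2, -0.5]
width: 0.439
t 3.9 pos [440.  319.4 131. ] rot [-179.68    0.22   92.92] j [36.   3.7 -2.4 84.3 -0.  33.1] F [ 0.8  0.2 -0.5] w 0.439
```

View pics/g2.png

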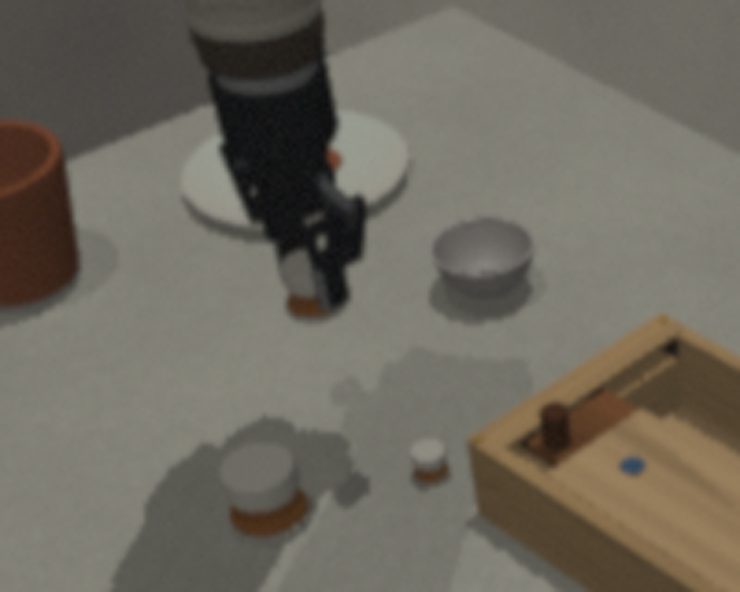

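The jar is held upright, at (315,290) in the crop. I'll carry it over the well.

```bash
python3 go.py .614 .022 .14 93.1
```

```text
t 3.95 pos [439.9 319.3 130.1] rot [-179.66    0.23   92.92] j [36.   3.7 -2.5 84.2 -0.  33.1] F [-0.6  0.3 -0. ] w 0.441
shift mm [-305.9  158.7   -9.6]
turn [-0.34  0.23 -0.18]
```

```bash
python3 -m crank '[[[-0.01,0.005,-0.003],[0,0,0]],[[-0.02,0.01,-0.003],[0,0,0]],[[-0.022,0.012,-0.002],[0,0,0]],[[-0.022,0.012,-0.001],[0,0,0]],[[-0.022,0.012,-0.001],[0,0,0]],[[-0.022,0.012,0],[0,0,0]],[[-0.022,0.012,0],[0,0,0]],[[-0.022,0.012,0],[0,0,0]],[[-0.022,0.012,0],[0,0,0]],[[-0.022,0.012,0],[0,0,0]],[[-0.022,0.012,0],[0,0,0]],[[-0.022,0.012,0],[0,0,0]],[[-0.022,0.01,0],[0,0,0]],[[-0.02,0.008,0],[0,0,0]],[[0,0,0],[0,0,0]]]'
python3 go.py .614 .022 .1 93.1
```

```text
time: 5.2
eef_pos: [0.6078, 0.0124, 0.1151]
tool_rot: [-177.9, 0.7, 93.1]
force: [0.7, -0.0, -0.7]
width: 0.443
t 5.2 pos [607.8  12.4 115.1] rot [-177.87    0.69   93.11] j [ 1.5 14.4  7.9 85.6 -0.8 -1.6] F [ 0.7 -0.  -0.7] w 0.443
shift mm [ 9.4  7.2 14.7]
turn [-2.13  0.69 -0.  ]
```

```bash
python3 -m crank '[[[0.005,0.004,0],[-1,0.4,0]],[[0.004,0.003,0],[-1,0.3,0]],[[0,0,0],[0,0,0]]]'
python3 go.py .614 .022 .015 93.1
python3 - <<'E'
from rig import bot
from h import *
for n,b in(("side",(230,80,430,230)),("top",(240,130,400,250))):
    c=bot.camera(n);x0,y0,x1,y1=b;cv2.imwrite(f"pics/h_{n}.png",cv2.resize(c["img"][y0:y1,x0:x1,::-1],None,fx=3.5,fy=3.5,interpolation=cv2.INTER_CUBIC));np.savez(n+"1.npz",**c)
E
```

```text
time: 5.45
eef_pos: [0.6133, 0.0208, 0.1103]
tool_rot: [-179.7, -0.1, 92.9]
force: [0.4, 0.5, -0.7]
width: 0.439
t 5.45 pos [613.3  20.8 110.3] rot [-1.7969e+02 -1.0000e-01  9.2930e+01] j [ 1.9 13.3  6.1 83.1  0.1 -1. ] F [ 0.4  0.5 -0.7] w 0.439
shift mm [ 1.   1.2 95.3]
turn [-0.31 -0.11 -0.17]
```

View pics/h_side.png

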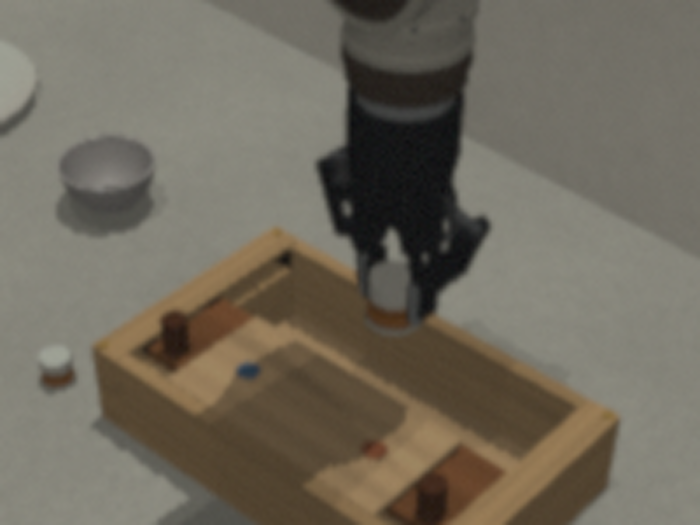

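View pics/h_top.png

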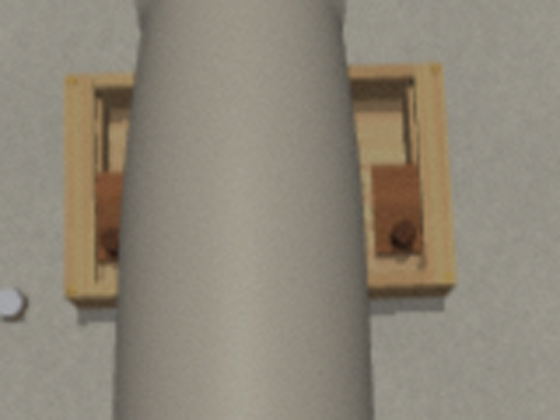

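The jar hangs over the well at (390,300) in the side crop. Lowering now.

```bash
python3 -m crank '[[[0.001,0.001,0.015],[-0.2,0,0]],[[0,0,0.015],[0,0,0]],[[0,0,0.015],[0,0,0]],[[0,0,0.015],[0,0,0]],[[0,0,0.01],[0,0,0]],[[0,0,0],[0,0,0]]]'
python3 go.py .614 .022 .015 93.1
```

```text
time: 6.05
eef_pos: [0.6134, 0.0268, 0.0411]
tool_rot: [179.9, -0.1, 93.4]
force: [0.6, 0.2, -1.5]
width: 0.434
t 6.05 pos [613.4  26.8  41.1] rot [ 1.7987e+02 -6.0000e-02  9.3390e+01] j [ 2.5 14.1 -0.7 75.1  0.1 -0.9] F [ 0.6  0.2 -1.5] w 0.434
shift mm [-4.9  0.2 26.1]
turn [ 0.13 -0.06  0.29]
```

```bash
python3 -m crank '[[[-0.002,0,0.008],[0,0,0]],[[-0.002,0,0.006],[0,0,0]],[[0,0,0.004],[0,0,0]],[[0,0,0.002],[0,0,0]],[[0,0,0],[0,0,0]]]'
python3 go.py .614 .022 .015 93.1
```

```text
time: 6.47
eef_pos: [0.6144, 0.0234, 0.0215]
tool_rot: [179.7, -0.1, 93.5]
force: [-0.4, 0.4, -1.4]
width: 0.442
t 6.47 pos [614.4  23.4  21.5] rot [ 1.7974e+02 -5.0000e-02  9.3480e+01] j [ 2.2 14.6 -2.2 72.9  0.1 -1.3] F [-0.4  0.4 -1.4] w 0.442
shift mm [-1.4 -0.5  6.5]
turn [ 0.26 -0.05  0.38]
```

```bash
python3 -m crank '[[[0,0,0.003],[0,0,0]],[[0,0,0.002],[0,0,0]],[[0,0,0.001],[0,0,0]]]'; python3 go.py .614 .022 .015 93.1
python3 -m crank '[[[0,0,0.002],[0,0,0]],[[0,0,0.001],[0,0,0]]]'; python3 go.py .614 .022 .015 93.1
```

```text
time: 6.72
eef_pos: [0.6152, 0.0233, 0.0161]
tool_rot: [179.6, -0.1, 93.5]
force: [0.7, -0.1, -0.5]
width: 0.438
t 6.72 pos [615.2  23.3  16.1] rot [ 1.7964e+02 -5.0000e-02  9.3460e+01] j [ 2.1 14.8 -2.6 72.2  0.1 -1.3] F [ 0.7 -0.1 -0.5] w 0.438
shift mm [-1.2 -1.3  1.1]
turn [ 0.36 -0.05  0.36]
time: 6.88
eef_pos: [0.6155, 0.0233, 0.0141]
tool_rot: [179.6, -0.0, 93.5]
force: [-5.6, -0.8, 12.9]
width: 0.439
t 6.88 pos [615.5  23.3  14.1] rot [ 1.7957e+02 -5.0000e-02  9.3450e+01] j [ 2.1 14.8 -2.8 71.9  0.1 -1.3] F [-5.6 -0.8 12.9] w 0.439
shift mm [-1.2 -1.6 -0.9]
turn [ 0.43 -0.05  0.35]
```

It touched the floor. Release.

```bash
python3 -m crank '[[[0,0,-0.001],[0,0,0]]]'; python3 -m crank '[[[0,0,0],[0,0,0]],[[0,0,0],[0,0,0]],[[0,0,0],[0,0,0]],[[0,0,0],[0,0,0]],[[0,0,0],[0,0,0]],[[0,0,0],[0,0,0]]]' 0.6; python3 go.py
```

```text
time: 6.97
eef_pos: [0.6155, 0.0232, 0.0153]
tool_rot: [179.6, -0.1, 93.5]
force: [-0.7, 0.3, -1.2]
width: 0.438
time: 7.47
eef_pos: [0.6162, 0.0233, 0.0158]
tool_rot: [179.5, -0.1, 93.5]
force: [0.1, 0.3, -0.5]
width: 0.8
t 7.47 pos [616.2  23.3  15.8] rot [ 1.7948e+02 -5.0000e-02  9.3450e+01] j [ 2.1 14.8 -2.7 72.   0.1 -1.3] F [ 0.1  0.3 -0.5] w 0.8
```

```bash
python3 -m crank '[[[0,0,-0.008],[0.2,0,0.1]],[[0,0,-0.02],[0.2,0,0.1]],[[0,0,-0.025],[0,0,0]],[[0,0,-0.025],[0,0,0]],[[0,0,-0.025],[0,0,0]],[[0,0,-0.02],[0,0,0]],[[0,0,-0.01],[0,0,0]],[[0,0,0],[0,0,0]]]'; python3 go.py .47 .16 .14 93.1
python3 - <<'E'
from rig import bot
from h import *
for n,b in(("side",(230,80,430,230)),):
    c=bot.camera(n);x0,y0,x1,y1=b;cv2.imwrite(f"pics/i_{n}.png",cv2.resize(c["img"][y0:y1,x0:x1,::-1],None,fx=3.5,fy=3.5,interpolation=cv2.INTER_CUBIC));np.savez(n+"1.npz",**c)
E
```

```text
time: 8.13
eef_pos: [0.6142, 0.0231, 0.1563]
tool_rot: [-179.9, -0.1, 93.2]
force: [0.5, -0.4, 0.3]
width: 0.804
t 8.13 pos [614.2  23.1 156.3] rot [-1.7987e+02 -5.0000e-02  9.3210e+01] j [ 2.1 13.2 11.  88.   0.  -1.1] F [ 0.5 -0.4  0.3] w 0.804
shift mm [ 144.7 -136.3   16.7]
turn [-0.13 -0.05  0.11]
```

View pics/i_side.png

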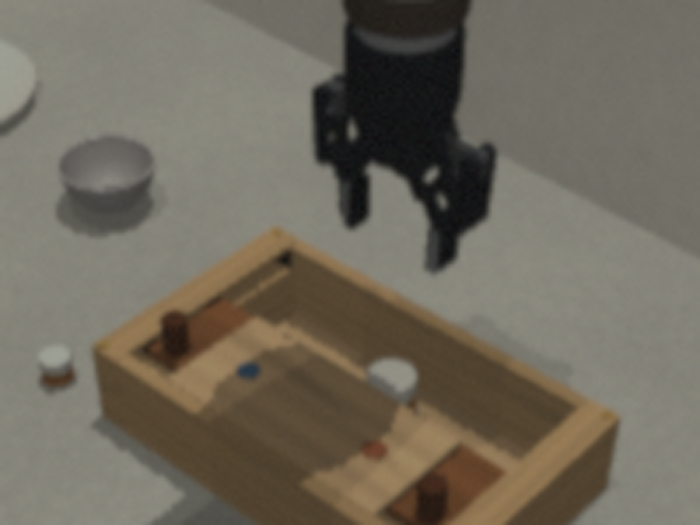

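The jar stands upright in the well, its cap at (392,378) in the crop. Now to behind the left knob with the gripper shut.

```bash
python3 -m crank '[[[0.007,-0.008,0],[0,0,0]],[[0.015,-0.018,0],[0,0,0]],[[0.018,-0.022,0],[0,0,0]],[[0.018,-0.022,0],[0,0,0]],[[0.018,-0.022,0],[0,0,0]],[[0.018,-0.022,0],[0,0,0]],[[0.014,-0.015,0],[0,0,0]],[[0.006,-0.006,0],[0,0,0]],[[0,0,0],[0,0,0]]]' -1 40; python3 go.py .472 .1355 .083 93.1
```

```text
time: 8.93
eef_pos: [0.4575, 0.1335, 0.1403]
tool_rot: [-178.6, 0.1, 93.1]
force: [0.2, -0.6, 0.2]
width: -0.002
t 8.93 pos [457.5 133.5 140.3] rot [-1.7864e+02  7.0000e-02  9.3090e+01] j [16.1 -4.6 -9.6 86.3  0.2 13. ] F [ 0.2 -0.6  0.2] w -0.002
shift mm [ 1.3 15.9 57. ]
turn [-1.36  0.07 -0.01]
```

```bash
python3 -m crank '[[[0,0.002,0.015],[-0.7,0,0]],[[0.001,0.002,0.015],[-0.7,0,0]],[[0,0.001,0.015],[0,0,0]],[[0,0,0.009],[0,0,0]],[[0,0,0],[0,0,0]]]'; python3 go.py .481 .137 .083 93.1
python3 - <<'E'
from rig import bot
from h import *
for n,b in(("side",(230,80,430,230)),):
    c=bot.camera(n);x0,y0,x1,y1=b;cv2.imwrite(f"pics/k_{n}.png",cv2.resize(c["img"][y0:y1,x0:x1,::-1],None,fx=3.5,fy=3.5,interpolation=cv2.INTER_CUBIC));np.savez(n+"1.npz",**c)
E
```

```text
time: 9.35
eef_pos: [0.4624, 0.1336, 0.081]
tool_rot: [-180.0, 0.1, 93.1]
force: [0.1, -0.3, 0.5]
width: 0.003
t 9.35 pos [462.4 133.6  81. ] rot [-1.7999e+02  1.5000e-01  9.3150e+01] j [ 16.2  -4.6 -16.2  78.5  -0.1  13.1] F [ 0.1 -0.3  0.5] w 0.003
shift mm [ 2.4 18.8 -2. ]
turn [-0.01  0.15  0.05]
```

View pics/k_side.png

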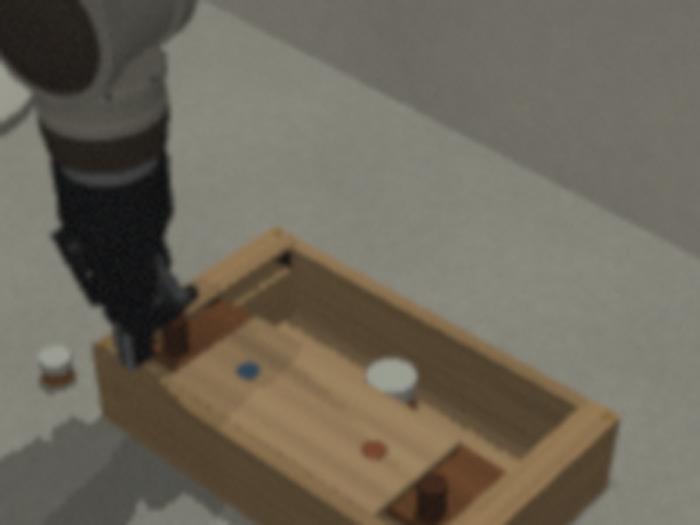

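The shut fingertips are just behind the left knob, at (135,360) in the crop, clear above the rim. Approaching slowly to find contact.

```bash
python3 -m crank '[[[0.001,0.005,-0.002],[0,0,0]],[[0.001,0.004,-0.001],[0,0,0]],[[0,0.003,0],[0,0,0]],[[0,0.001,0],[0,0,0]]]'; python3 -m crank '[[[0,0.0015,0],[0,0,0]],[[0,0.0015,0],[0,0,0]],[[0,0.0015,0],[0,0,0]]]'; python3 go.py .481 .137 .084 93.1
```

```text
time: 9.73
eef_pos: [0.4782, 0.1362, 0.0871]
tool_rot: [179.9, 0.1, 93.1]
force: [-0.2, 0.3, 0.2]
width: 0.005
time: 9.98
eef_pos: [0.4836, 0.1367, 0.0879]
tool_rot: [179.9, 0.1, 93.1]
force: [-1.8, 1.5, -1.0]
width: 0.001
t 9.98 pos [483.6 136.7  87.9] rot [1.7986e+02 9.0000e-02 9.3080e+01] j [ 15.9  -2.  -12.9  79.   -0.1  12.8] F [-1.8  1.5 -1. ] w 0.001
shift mm [ 0.5 -2.6  3.9]
turn [ 0.14  0.09 -0.02]
```

```bash
python3 -m crank '[[[0,0.0015,0.001],[0,0,0]],[[0,0.0015,0.001],[0,0,0]]]'; python3 -m crank '[[[0,0.0015,0.001],[0,0,0]],[[0,0.0015,0.001],[0,0,0]]]'; python3 go.py
```

```text
time: 10.15
eef_pos: [0.4863, 0.1369, 0.0862]
tool_rot: [179.9, 0.1, 93.1]
force: [-3.5, 0.4, 1.7]
width: -0.001
time: 10.32
eef_pos: [0.489, 0.137, 0.0841]
tool_rot: [180.0, 0.1, 93.1]
force: [-5.1, 0.4, 3.8]
width: -0.003
t 10.32 pos [489.  137.   84.1] rot [1.7997e+02 8.0000e-02 9.3100e+01] j [ 15.7  -1.1 -12.4  78.6  -0.1  12.6] F [-5.1  0.4  3.8] w -0.003
```

Left moved 6 mm at about 5 N. Swap to the right.

```bash
python3 -m crank '[[[0,-0.01,0],[0,0,0]],[[-0.01,-0.008,0],[0,0,0]],[[-0.025,0,0],[0,0,0]],[[-0.027,0,0],[0,0,0]],[[-0.027,0,0],[0,0,0]],[[-0.027,0,0],[0,0,0]],[[-0.027,0,0],[0,0,0]],[[-0.027,0,0],[0,0,0]],[[-0.027,0,0],[0,0,0]],[[-0.025,0,0],[0,0,0]],[[-0.012,0,0],[0,0,0]],[[0,0,0],[0,0,0]]]'; python3 go.py .494 -.107 .084 93.1
```

```text
time: 11.32
eef_pos: [0.477, -0.1123, 0.0849]
tool_rot: [179.5, 0.4, 93.3]
force: [-0.2, -0.5, -0.0]
width: 0.001
t 11.32 pos [ 477.  -112.3   84.9] rot [179.53   0.37  93.32] j [-13.1  -4.1 -15.3  78.3  -0.2 -16.4] F [-0.2 -0.5 -0. ] w 0.001
shift mm [ 4.3 17.3  1. ]
turn [0.47 0.37 0.22]
```

```bash
python3 -m crank '[[[0.002,0.005,0],[0.4,0.3,0.2]],[[0.002,0.005,0],[0,0,0]],[[0,0.004,0],[0,0,0]],[[0,0.0015,0.0005],[0,0,0]],[[0,0.0015,0.0005],[0,0,0]]]';  python3 go.py .494 -.107 .084 93.1; python3 -m crank '[[[0,0.0015,0.001],[0,0,0]],[[0,0.0015,0.001],[0,0,0]]]'; python3 go.py
```

```text
time: 11.73
eef_pos: [0.494, -0.1059, 0.0844]
tool_rot: [179.9, 0.1, 93.1]
force: [-0.3, -0.1, -0.3]
width: 0.002
t 11.73 pos [ 494.  -105.9   84.4] rot [1.7989e+02 6.0000e-02 9.3090e+01] j [-12.1  -1.6 -12.9  78.6  -0.  -15.2] F [-0.3 -0.1 -0.3] w 0.002
shift mm [-1.1 -0.   0.4]
turn [ 0.11  0.06 -0.01]
time: 11.9
eef_pos: [0.4968, -0.1047, 0.0821]
tool_rot: [180.0, 0.1, 93.2]
force: [-3.4, -0.5, 1.8]
width: 0.001
t 11.9 pos [ 496.8 -104.7   82.1] rot [1.7999e+02 8.0000e-02 9.3200e+01] j [-11.9  -1.1 -12.7  78.4  -0.1 -15.1] F [-3.4 -0.5  1.8] w 0.001
```

```bash
python3 -m crank '[[[-0.0005,0.0015,0],[0,0,0]],[[-0.0005,0.0015,0],[0,0,0]],[[-0.0005,0.0015,0],[0,0,0]],[[-0.0005,0.0015,0],[0,0,0]]]'; python3 -m crank '[[[0,0.0015,0],[0,0,0]],[[0,0.0015,0],[0,0,0]],[[0,0.0015,0],[0,0,0]]]';python3 go.py
```

```text
time: 12.23
eef_pos: [0.5026, -0.1056, 0.0817]
tool_rot: [-179.9, 0.0, 93.3]
force: [-2.8, 1.3, 2.7]
width: -0.004
time: 12.48
eef_pos: [0.5074, -0.1057, 0.0817]
tool_rot: [-179.9, 0.1, 93.2]
force: [-2.8, -0.8, 2.0]
width: 0.001
t 12.48 pos [ 507.4 -105.7   81.7] rot [-1.7988e+02  6.0000e-02  9.3250e+01] j [-11.7   0.5 -11.1  78.5  -0.1 -15. ] F [-2.8 -0.8  2. ] w 0.001
```

```bash
python3 -m crank '[[[0,-0.01,-0.002],[0,0,0]],[[0.01,-0.006,0],[0,0,0]],[[0.025,0,0],[0,0,0]],[[0.027,0,0],[0,0,0]],[[0.027,0,0],[0,0,0]],[[0.027,0,0],[0,0,0]],[[0.027,0,0],[0,0,0]],[[0.027,0,0],[0,0,0]],[[0.027,0,0],[0,0,0]],[[0.023,0,0],[0,0,0]],[[0.008,0,0],[0,0,0]],[[0,0,0],[0,0,0]]]'; python3 go.py .488 .1365 .084 93.1
```

```text
time: 13.48
eef_pos: [0.4726, 0.1338, 0.0851]
tool_rot: [179.6, -0.2, 93.1]
force: [-0.5, -0.4, 0.7]
width: -0.003
t 13.48 pos [472.6 133.8  85.1] rot [ 1.7963e+02 -1.7000e-01  9.3050e+01] j [ 15.8  -3.8 -14.9  78.5   0.1  12.7] F [-0.5 -0.4  0.7] w -0.003
shift mm [ 1.8 15.5  1.2]
turn [ 0.37 -0.17 -0.05]
```

```bash
python3 -m crank '[[[0.001,0.005,0.001],[0.3,-0.1,0]],[[0.001,0.005,0.001],[0,0,0]],[[0,0.004,0.001],[0,0,0]],[[0,0.0015,0.0005],[0,0,0]],[[0,0.0015,0.0005],[0,0,0]]]';  python3 go.py; python3 -m crank '[[[0,0.0015,0],[0,0,0]],[[0,0.0015,0],[0,0,0]],[[0,0.0015,0],[0,0,0]]]'; python3 go.py
```

```text
time: 13.9
eef_pos: [0.491, 0.1342, 0.081]
tool_rot: [179.9, -0.0, 92.9]
force: [-0.1, -0.1, 0.3]
width: -0.002
t 13.9 pos [491.  134.2  81. ] rot [ 1.7991e+02 -4.0000e-02  9.2950e+01] j [ 15.3  -1.  -12.6  78.2   0.   12.3] F [-0.1 -0.1  0.3] w -0.002
time: 14.15
eef_pos: [0.4952, 0.1332, 0.0805]
tool_rot: [-179.9, -0.1, 92.8]
force: [-2.4, 1.9, 0.8]
width: -0.0
t 14.15 pos [495.2 133.2  80.5] rot [-1.7991e+02 -8.0000e-02  9.2820e+01] j [ 15.   -0.3 -12.   78.3   0.1  12.2] F [-2.4  1.9  0.8] w -0.0
```

```bash
python3 -m crank '[[[0.001,0.0015,-0.0005],[0,0,0]],[[0.001,0.0015,-0.0005],[0,0,0]],[[0.001,0.0015,-0.0005],[0,0,-0.2]]]'; python3 -m crank '[[[0,0.0015,-0.0005],[0,0,0]]]';python3 go.py
```

```text
time: 14.4
eef_pos: [0.4996, 0.1356, 0.0814]
tool_rot: [-179.8, 0.0, 93.0]
force: [-1.4, -0.9, -1.3]
width: -0.003
time: 14.48
eef_pos: [0.5012, 0.1358, 0.0818]
tool_rot: [-179.8, 0.0, 93.0]
force: [-1.8, -1.2, -1.2]
width: 0.001
t 14.48 pos [501.2 135.8  81.8] rot [-1.7982e+02  1.0000e-02  9.2990e+01] j [ 15.1   0.7 -10.9  78.6   0.   12.2] F [-1.8 -1.2 -1.2] w 0.001
```

```bash
python3 -m crank '[[[0,-0.009,-0.001],[0,0,0]],[[-0.01,-0.006,0],[0,0,0]],[[-0.025,0,0],[0,0,0]],[[-0.027,0,0],[0,0,0]],[[-0.027,0,0],[0,0,0]],[[-0.027,0,0],[0,0,0]],[[-0.027,0,0],[0,0,0]],[[-0.027,0,0],[0,0,0]],[[-0.027,0,0],[0,0,0]],[[-0.023,0,0],[0,0,0]],[[-0.009,0,0],[0,0,0]],[[0,0,0],[0,0,0]]]'; python3 go.py .508 -.105 .084 93.1
```

```text
time: 15.48
eef_pos: [0.4939, -0.1067, 0.0867]
tool_rot: [179.6, 0.2, 93.3]
force: [-0.8, 0.8, -0.2]
width: 0.001
t 15.48 pos [ 493.9 -106.7   86.7] rot [1.7959e+02 1.6000e-01 9.3280e+01] j [-12.2  -1.9 -13.   78.5  -0.  -15.4] F [-0.8  0.8 -0.2] w 0.001
shift mm [ 0.9 14.2  2.8]
turn [0.41 0.16 0.18]
```

```bash
python3 -m crank '[[[0,0.004,0.001],[0.4,0.2,0.2]],[[0,0.005,0.001],[0,0,0]],[[0,0.003,0.001],[0,0,0]],[[0,0.0015,0],[0,0,0]],[[0,0.0015,0],[0,0,0]]]';  python3 go.py; python3 -m crank '[[[0,0.0015,0],[0,0,0]],[[0,0.0015,0],[0,0,0]],[[0,0.0015,0],[0,0,0]]]'; python3 go.py
```

```text
time: 15.9
eef_pos: [0.5096, -0.103, 0.0839]
tool_rot: [180.0, -0.1, 93.2]
force: [-3.1, -1.4, 1.3]
width: -0.002
t 15.9 pos [ 509.6 -103.    83.9] rot [ 1.800e+02 -8.000e-02  9.316e+01] j [-11.5   0.6 -10.8  78.6   0.1 -14.6] F [-3.1 -1.4  1.3] w -0.002
time: 16.15
eef_pos: [0.5138, -0.1015, 0.0835]
tool_rot: [-179.8, -0.0, 93.3]
force: [-2.3, -2.0, 1.1]
width: 0.001
t 16.15 pos [ 513.8 -101.5   83.5] rot [-1.7985e+02 -5.0000e-02  9.3280e+01] j [-11.2   1.3 -10.1  78.8   0.  -14.5] F [-2.3 -2.   1.1] w 0.001
```

```bash
python3 -m crank '[[[-0.0015,0.0015,0],[0,0,0.1]],[[-0.0015,0.0015,0],[0,0,0.1]],[[-0.0015,0.0015,0],[0,0,0]]]'; python3 -m crank '[[[0,0.0015,0],[0,0,0]],[[0,0.0015,0],[0,0,0]]]';python3 go.py
```

```text
time: 16.4
eef_pos: [0.5186, -0.1048, 0.0832]
tool_rot: [-179.8, -0.1, 93.1]
force: [-2.9, 1.1, -0.2]
width: -0.002
time: 16.57
eef_pos: [0.5218, -0.1051, 0.0831]
tool_rot: [-179.8, -0.1, 93.1]
force: [-3.2, -1.2, 0.9]
width: 0.001
t 16.57 pos [ 521.8 -105.1   83.1] rot [-1.7978e+02 -1.4000e-01  9.3110e+01] j [-11.4   2.5  -8.9  78.8   0.1 -14.5] F [-3.2 -1.2  0.9] w 0.001
```

```bash
python3 -m crank '[[[0,-0.01,-0.001],[0,0,0]],[[0.01,-0.006,0],[0,0,0]],[[0.025,0,0],[0,0,0]],[[0.027,0,0],[0,0,0]],[[0.027,0,0],[0,0,0]],[[0.027,0,0],[0,0,0]],[[0.027,0,0],[0,0,0]],[[0.027,0,0],[0,0,0]],[[0.027,0,0],[0,0,0]],[[0.024,0,0],[0,0,0]],[[0.01,0,0],[0,0,0]],[[0,0,0],[0,0,0]]]'; python3 go.py .502 .1375 .084 93.1
```

```text
time: 17.57
eef_pos: [0.4876, 0.1366, 0.0872]
tool_rot: [179.7, -0.3, 92.8]
force: [0.7, 0.8, 0.8]
width: 0.001
t 17.57 pos [487.6 136.6  87.2] rot [179.67  -0.26  92.84] j [ 15.5  -1.7 -12.7  78.6   0.2  12.7] F [0.7 0.8 0.8] w 0.001
shift mm [ 0.2 14.4  3.3]
turn [ 0.33 -0.26 -0.26]
```

```bash
python3 -m crank '[[[0.001,0.004,0.001],[0.3,-0.3,-0.3]],[[0.001,0.004,0.001],[0,0,0]],[[0,0.003,0.001],[0,0,0]],[[0,0.0015,0],[0,0,0]],[[0,0.0015,0],[0,0,0]]]';  python3 go.py; python3 -m crank '[[[0,0.0015,0],[0,0,0]],[[0,0.0015,0],[0,0,0]],[[0,0.0015,0],[0,0,0]]]'; python3 go.py
```

```text
time: 17.98
eef_pos: [0.5025, 0.137, 0.0843]
tool_rot: [179.9, 0.1, 93.1]
force: [-0.2, 0.1, 0.3]
width: 0.0
t 17.98 pos [502.5 137.   84.3] rot [1.7995e+02 1.0000e-01 9.3090e+01] j [ 15.3   0.7 -10.7  78.6  -0.1  12.2] F [-0.2  0.1  0.3] w 0.0
time: 18.23
eef_pos: [0.5067, 0.136, 0.0837]
tool_rot: [-179.9, 0.1, 93.0]
force: [-2.7, 2.0, 1.5]
width: -0.004
t 18.23 pos [506.7 136.   83.7] rot [-1.7989e+02  6.0000e-02  9.2960e+01] j [ 15.    1.3 -10.   78.7  -0.   12.1] F [-2.7  2.   1.5] w -0.004
```

```bash
python3 -m crank '[[[0.001,0.0015,0],[0,0,0]],[[0.001,0.0015,0],[0,0,0]],[[0,0.0015,0],[0,0,0]]]'; python3 -m crank '[[[0,0.0015,0],[0,0,0]],[[0,0.0015,0],[0,0,0]],[[0,0.0015,0],[0,0,0]]]';python3 go.py
```

```text
time: 18.48
eef_pos: [0.5112, 0.1375, 0.0836]
tool_rot: [-179.8, 0.1, 92.9]
force: [-2.1, 0.5, 1.9]
width: 0.001
time: 18.73
eef_pos: [0.5159, 0.1382, 0.0836]
tool_rot: [-179.8, 0.1, 92.9]
force: [-3.2, 1.6, 1.2]
width: 0.0
t 18.73 pos [515.9 138.2  83.6] rot [-1.7981e+02  9.0000e-02  9.2940e+01] j [15.   2.7 -8.6 78.9 -0.  12.1] F [-3.2  1.6  1.2] w 0.0
```

```bash
python3 -m crank '[[[0,-0.009,-0.001],[0,0,0]],[[-0.01,-0.006,0],[0,0,0]],[[-0.025,0,0],[0,0,0]],[[-0.027,0,0],[0,0,0]],[[-0.027,0,0],[0,0,0]],[[-0.027,0,0],[0,0,0]],[[-0.027,0,0],[0,0,0]],[[-0.027,0,0],[0,0,0]],[[-0.027,0,0],[0,0,0]],[[-0.023,0,0],[0,0,0]],[[-0.01,0,0],[0,0,0]],[[0,0,0],[0,0,0]]]'; python3 go.py .522 -.105 .084 93.1
```

```text
time: 19.73
eef_pos: [0.5082, -0.107, 0.0873]
tool_rot: [179.7, 0.4, 93.1]
force: [-0.8, -0.2, -0.1]
width: 0.005
t 19.73 pos [ 508.2 -107.    87.3] rot [179.7    0.37  93.12] j [-11.7   0.  -11.   78.6  -0.3 -14.9] F [-0.8 -0.2 -0.1] w 0.005
shift mm [ 1.2 13.9  3.4]
turn [0.3  0.37 0.03]
```

```bash
python3 -m crank '[[[0,0.004,0.001],[0.3,0.3,0]],[[0,0.004,0.001],[0,0,0]],[[0,0.003,0.001],[0,0,0]],[[-0.0005,0.0015,0],[0,0,0]],[[-0.0005,0.0015,0],[0,0,0]]]';  python3 go.py; python3 -m crank '[[[-0.0005,0.0015,0],[0,0,0]],[[-0.0005,0.0015,0],[0,0,0]],[[-0.0005,0.0015,0],[0,0,0]],[[-0.0005,0.0015,0],[0,0,0]],[[-0.0005,0.0015,0],[0,0,0]]]'; python3 go.py
```

```text
time: 20.15
eef_pos: [0.5229, -0.1048, 0.0843]
tool_rot: [180.0, 0.0, 93.2]
force: [-1.1, 0.9, -0.9]
width: 0.0
t 20.15 pos [ 522.9 -104.8   84.3] rot [1.80e+02 2.00e-02 9.32e+01] j [-11.3   2.4  -8.9  78.7  -0.  -14.5] F [-1.1  0.9 -0.9] w 0.0
time: 20.57
eef_pos: [0.5302, -0.1052, 0.0841]
tool_rot: [-179.8, 0.0, 93.4]
force: [-3.3, 0.2, 2.3]
width: 0.001
t 20.57 pos [ 530.2 -105.2   84.1] rot [-1.7982e+02  2.0000e-02  9.3370e+01] j [-11.2   3.5  -7.7  78.9  -0.1 -14.6] F [-3.3  0.2  2.3] w 0.001
```

```bash
python3 -m crank '[[[0,0.0015,0],[0,0,0.2]],[[0,0.0015,0],[0,0,0.1]],[[0,0.0015,0],[0,0,0]],[[0,0.0015,0],[0,0,0]]]';python3 go.py
```

```text
time: 20.9
eef_pos: [0.5365, -0.1053, 0.0841]
tool_rot: [-179.8, 0.0, 93.0]
force: [-3.4, -0.4, 2.7]
width: -0.005
t 20.9 pos [ 536.5 -105.3   84.1] rot [-1.7979e+02  4.0000e-02  9.3010e+01] j [-11.1   4.4  -6.8  79.   -0.1 -14.1] F [-3.4 -0.4  2.7] w -0.005
```

```bash
python3 -m crank '[[[0,-0.01,-0.001],[0,0,0]],[[0.01,-0.006,0],[0,0,0]],[[0.025,0,0],[0,0,0]],[[0.027,0,0],[0,0,0]],[[0.027,0,0],[0,0,0]],[[0.027,0,0],[0,0,0]],[[0.027,0,0],[0,0,0]],[[0.027,0,0],[0,0,0]],[[0.027,0,0],[0,0,0]],[[0.024,0,0],[0,0,0]],[[0.01,0,0],[0,0,0]],[[0,0,0],[0,0,0]]]'; python3 go.py .516 .138 .084 93.1
```

```text
time: 21.9
eef_pos: [0.5019, 0.1385, 0.0862]
tool_rot: [179.8, -0.2, 92.8]
force: [-0.3, 0.2, 0.0]
width: 0.001
t 21.9 pos [501.9 138.5  86.2] rot [179.77  -0.21  92.83] j [ 15.3   0.4 -10.8  78.6   0.2  12.5] F [-0.3  0.2  0. ] w 0.001
shift mm [-1.2 14.1  2.2]
turn [ 0.23 -0.21 -0.27]
```

```bash
python3 -m crank '[[[0,0.004,0.001],[0.2,-0.2,-0.3]],[[0,0.004,0.001],[0,0,0]],[[0,0.003,0],[0,0,0]],[[0,0.0015,0],[0,0,0]],[[0,0.0015,0],[0,0,0]]]';  python3 go.py; python3 -m crank '[[[0.0005,0.0015,0],[0,0,0]],[[0.0005,0.0015,0],[0,0,0]],[[0.0005,0.0015,0],[0,0,0]],[[0.0005,0.0015,0],[0,0,0]]]'; python3 go.py
```

```text
time: 22.32
eef_pos: [0.5167, 0.1368, 0.0841]
tool_rot: [180.0, 0.0, 93.1]
force: [0.3, 0.4, -0.2]
width: 0.002
t 22.32 pos [516.7 136.8  84.1] rot [1.7996e+02 3.0000e-02 9.3090e+01] j [14.8  2.5 -8.8 78.7 -0.  11.8] F [ 0.3  0.4 -0.2] w 0.002
time: 22.65
eef_pos: [0.5225, 0.1374, 0.084]
tool_rot: [-179.9, 0.0, 92.9]
force: [-3.4, -0.9, 2.1]
width: -0.005
t 22.65 pos [522.5 137.4  84. ] rot [-1.7989e+02  3.0000e-02  9.2920e+01] j [14.7  3.5 -7.8 78.8 -0.  11.8] F [-3.4 -0.9  2.1] w -0.005
```

```bash
python3 -m crank '[[[0.0005,0.0015,0],[0,0,-0.2]],[[0.0005,0.0015,0],[0,0,0]],[[0,0.0015,0],[0,0,0]]]'; python3 -m crank '[[[0,0.0015,0],[0,0,0]],[[0,0.0015,0],[0,0,0]]]';python3 go.py
```

```text
time: 22.9
eef_pos: [0.5271, 0.1385, 0.084]
tool_rot: [-179.8, 0.1, 93.1]
force: [-2.2, 0.2, 1.8]
width: 0.003
time: 23.07
eef_pos: [0.5302, 0.139, 0.084]
tool_rot: [-179.8, 0.0, 93.2]
force: [-3.5, 0.1, 1.3]
width: -0.002
t 23.07 pos [530.2 139.   84. ] rot [-1.7983e+02  4.0000e-02  9.3160e+01] j [14.7  4.6 -6.6 79.  -0.  11.5] F [-3.5  0.1  1.3] w -0.002
```

```bash
python3 -m crank '[[[0,-0.009,-0.001],[0,0,0]],[[-0.01,-0.006,0],[0,0,0]],[[-0.025,0,0],[0,0,0]],[[-0.027,0,0],[0,0,0]],[[-0.027,0,0],[0,0,0]],[[-0.027,0,0],[0,0,0]],[[-0.027,0,0],[0,0,0]],[[-0.027,0,0],[0,0,0]],[[-0.027,0,0],[0,0,0]],[[-0.023,0,0],[0,0,0]],[[-0.01,0,0],[0,0,0]],[[0,0,0],[0,0,0]]]'; python3 go.py .5365 -.105 .084 93.1
```

```text
time: 24.07
eef_pos: [0.5235, -0.1058, 0.0863]
tool_rot: [179.7, 0.2, 93.3]
force: [-0.2, 0.3, -0.6]
width: 0.0
t 24.07 pos [ 523.5 -105.8   86.3] rot [179.72   0.24  93.35] j [-11.3   2.1  -9.   78.6  -0.2 -14.7] F [-0.2  0.3 -0.6] w 0.0
shift mm [ 0.  13.   2.3]
turn [0.28 0.24 0.25]
```

```bash
python3 -m crank '[[[0,0.004,0.001],[0.3,0.2,0.2]],[[0,0.004,0.001],[0,0,0]],[[0,0.003,0],[0,0,0]],[[-0.0005,0.0015,0],[0,0,0]],[[-0.0005,0.0015,0],[0,0,0]]]';  python3 go.py; python3 -m crank '[[[-0.0005,0.0015,0],[0,0,0]],[[-0.0005,0.0015,0],[0,0,0]],[[-0.0005,0.0015,0],[0,0,0]],[[-0.0005,0.0015,0],[0,0,0]],[[-0.0005,0.0015,0],[0,0,0]]]'; python3 go.py
```

```text
time: 24.48
eef_pos: [0.5382, -0.1031, 0.0842]
tool_rot: [-180.0, -0.0, 93.2]
force: [0.7, 0.7, 0.1]
width: -0.005
t 24.48 pos [ 538.2 -103.1   84.2] rot [-1.7998e+02 -1.0000e-02  9.3230e+01] j [-10.8   4.4  -6.8  78.8   0.  -14.1] F [0.7 0.7 0.1] w -0.005
time: 24.9
eef_pos: [0.5456, -0.1036, 0.0841]
tool_rot: [-179.8, -0.0, 93.4]
force: [-3.3, 1.1, 2.6]
width: 0.004
t 24.9 pos [ 545.6 -103.6   84.1] rot [-1.7979e+02 -1.0000e-02  9.3390e+01] j [-10.7   5.6  -5.6  79.1  -0.  -14.1] F [-3.3  1.1  2.6] w 0.004
```

```bash
python3 -m crank '[[[-0.0005,0.0015,0],[0,0,0.2]],[[-0.0005,0.0015,0],[0,0,0.1]],[[0,0.0015,0],[0,0,0]],[[0,0.0015,0],[0,0,0]]]';python3 go.py
```

```text
time: 25.23
eef_pos: [0.552, -0.1043, 0.0841]
tool_rot: [-179.8, -0.0, 93.0]
force: [-3.5, -0.5, 2.6]
width: -0.002
t 25.23 pos [ 552.  -104.3   84.1] rot [-1.7977e+02 -3.0000e-02  9.3040e+01] j [-10.7   6.5  -4.6  79.2  -0.  -13.7] F [-3.5 -0.5  2.6] w -0.002
```

```bash
python3 -m crank '[[[0,-0.01,-0.001],[0,0,0]],[[0.01,-0.006,0],[0,0,0]],[[0.025,0,0],[0,0,0]],[[0.027,0,0],[0,0,0]],[[0.027,0,0],[0,0,0]],[[0.027,0,0],[0,0,0]],[[0.027,0,0],[0,0,0]],[[0.027,0,0],[0,0,0]],[[0.027,0,0],[0,0,0]],[[0.024,0,0],[0,0,0]],[[0.01,0,0],[0,0,0]],[[0,0,0],[0,0,0]]]'; python3 go.py .5305 .139 .084 93.1
```

```text
time: 26.23
eef_pos: [0.5176, 0.1386, 0.0863]
tool_rot: [179.8, -0.2, 92.8]
force: [0.6, 0.5, -0.1]
width: -0.0
t 26.23 pos [517.6 138.6  86.3] rot [179.77  -0.19  92.84] j [14.9  2.4 -8.7 78.7  0.1 12.1] F [ 0.6  0.5 -0.1] w -0.0
shift mm [-0.3 12.9  2.3]
turn [ 0.23 -0.19 -0.26]
```

```bash
python3 -m crank '[[[0,0.004,0.001],[0.2,-0.2,-0.3]],[[0,0.004,0.001],[0,0,0]],[[0,0.003,0],[0,0,0]],[[0,0.0015,0],[0,0,0]],[[0,0.0015,0],[0,0,0]]]';  python3 go.py; python3 -m crank '[[[0.0005,0.0015,0],[0,0,0]],[[0.0005,0.0015,0],[0,0,0]],[[0.0005,0.0015,0],[0,0,0]],[[0.0005,0.0015,0],[0,0,0]]]'; python3 go.py; python3 -m crank '[[[0.0005,0.0015,0],[0,0,-0.2]],[[0.0005,0.0015,0],[0,0,0]]]'; python3 go.py
```

```text
time: 26.65
eef_pos: [0.5325, 0.1365, 0.0843]
tool_rot: [179.9, 0.1, 93.1]
force: [-1.1, 0.6, 0.2]
width: 0.002
t 26.65 pos [532.5 136.5  84.3] rot [1.7995e+02 7.0000e-02 9.3070e+01] j [14.4  4.6 -6.6 78.8 -0.1 11.3] F [-1.1  0.6  0.2] w 0.002
time: 26.98
eef_pos: [0.5382, 0.1372, 0.0841]
tool_rot: [-179.9, 0.0, 92.9]
force: [-2.2, 0.1, 2.2]
width: -0.003
t 26.98 pos [538.2 137.2  84.1] rot [-1.7988e+02  5.0000e-02  9.2910e+01] j [14.3  5.5 -5.6 79.  -0.  11.4] F [-2.2  0.1  2.2] w -0.003
time: 27.15
eef_pos: [0.5412, 0.1381, 0.0841]
tool_rot: [-179.9, 0.1, 93.1]
force: [-3.1, -2.0, 1.5]
width: 0.0
t 27.15 pos [541.2 138.1  84.1] rot [-1.7985e+02  8.0000e-02  9.3120e+01] j [14.3  6.  -5.1 79.1 -0.  11.2] F [-3.1 -2.   1.5] w 0.0
```

```bash
python3 -m crank '[[[0.0005,0.0015,0],[0,0,0]],[[0,0.0015,0],[0,0,0]],[[0,0.0015,0],[0,0,0]]]';python3 go.py
```

```text
time: 27.4
eef_pos: [0.5461, 0.1391, 0.0841]
tool_rot: [-179.8, 0.1, 93.1]
force: [-4.4, -0.0, 1.4]
width: -0.001
t 27.4 pos [546.1 139.1  84.1] rot [-1.7985e+02  8.0000e-02  9.3140e+01] j [14.3  6.7 -4.4 79.1 -0.1 11.2] F [-4.4 -0.   1.4] w -0.001
```

```bash
python3 -m crank '[[[0,-0.009,-0.001],[0,0,0]],[[-0.01,-0.006,0],[0,0,0]],[[-0.025,0,0],[0,0,0]],[[-0.027,0,0],[0,0,0]],[[-0.027,0,0],[0,0,0]],[[-0.027,0,0],[0,0,0]],[[-0.027,0,0],[0,0,0]],[[-0.027,0,0],[0,0,0]],[[-0.027,0,0],[0,0,0]],[[-0.023,0,0],[0,0,0]],[[-0.01,0,0],[0,0,0]],[[0,0,0],[0,0,0]]]'; python3 go.py .552 -.105 .084 93.1
```

```text
time: 28.4
eef_pos: [0.5393, -0.1054, 0.0865]
tool_rot: [179.7, 0.3, 93.3]
force: [-0.3, 0.7, -0.9]
width: 0.006
t 28.4 pos [ 539.3 -105.4   86.5] rot [179.71   0.26  93.33] j [-11.    4.2  -6.8  78.7  -0.2 -14.3] F [-0.3  0.7 -0.9] w 0.006
shift mm [-0.3 12.7  2.6]
turn [0.29 0.26 0.23]
```

```bash
python3 -m crank '[[[0,0.004,0.001],[0.3,0.2,0.2]],[[0,0.004,0.001],[0,0,0]],[[0,0.003,0],[0,0,0]],[[-0.0005,0.0015,0],[0,0,0]],[[-0.0005,0.0015,0],[0,0,0]]]';  python3 go.py; python3 -m crank '[[[-0.0005,0.0015,0],[0,0,0]],[[-0.0005,0.0015,0],[0,0,0]],[[-0.0005,0.0015,0],[0,0,0]],[[-0.0005,0.0015,0],[0,0,0]]]'; python3 go.py;  python3 -m crank '[[[0,0.0015,0],[0,0,0.2]],[[0,0.0015,0],[0,0,0.1]]]';python3 go.py
```

```text
time: 28.82
eef_pos: [0.5541, -0.1027, 0.0845]
tool_rot: [-180.0, 0.0, 93.2]
force: [-0.2, 1.0, -0.0]
width: -0.002
t 28.82 pos [ 554.1 -102.7   84.5] rot [-1.7999e+02  1.0000e-02  9.3210e+01] j [-10.5   6.5  -4.5  79.   -0.  -13.7] F [-0.2  1.  -0. ] w -0.002
time: 29.15
eef_pos: [0.5598, -0.1029, 0.0843]
tool_rot: [-179.8, 0.0, 93.4]
force: [-3.1, -0.2, 2.9]
width: -0.002
t 29.15 pos [ 559.8 -102.9   84.3] rot [-1.7982e+02  2.0000e-02  9.3360e+01] j [-10.4   7.4  -3.5  79.2  -0.1 -13.7] F [-3.1 -0.2  2.9] w -0.002
time: 29.32
eef_pos: [0.5629, -0.1028, 0.0844]
tool_rot: [-179.8, 0.0, 93.0]
force: [-2.2, -0.8, 2.2]
width: -0.0
t 29.32 pos [ 562.9 -102.8   84.4] rot [-1.7979e+02  3.0000e-02  9.3040e+01] j [-10.3   7.8  -3.   79.3  -0.1 -13.4] F [-2.2 -0.8  2.2] w -0.0
```

```bash
python3 -m crank '[[[-0.0005,0.0015,0],[0,0,0]],[[-0.0005,0.001,0],[0,0,0]]]';python3 go.py
```

```text
time: 29.48
eef_pos: [0.5657, -0.1034, 0.0843]
tool_rot: [-179.8, -0.0, 93.0]
force: [-3.3, 0.7, 2.1]
width: 0.005
t 29.48 pos [ 565.7 -103.4   84.3] rot [-1.7979e+02 -1.0000e-02  9.3030e+01] j [-10.3   8.3  -2.6  79.4  -0.  -13.4] F [-3.3  0.7  2.1] w 0.005
```

```bash
python3 -m crank '[[[0,-0.01,-0.001],[0,0,0]],[[0.01,-0.006,0],[0,0,0]],[[0.025,0,0],[0,0,0]],[[0.027,0,0],[0,0,0]],[[0.027,0,0],[0,0,0]],[[0.027,0,0],[0,0,0]],[[0.027,0,0],[0,0,0]],[[0.027,0,0],[0,0,0]],[[0.027,0,0],[0,0,0]],[[0.024,0,0],[0,0,0]],[[0.01,0,0],[0,0,0]],[[0,0,0],[0,0,0]]]'; python3 go.py .5465 .139 .084 93.1
```

```text
time: 30.48
eef_pos: [0.5312, 0.1393, 0.0866]
tool_rot: [179.8, -0.2, 92.8]
force: [0.5, 0.7, 0.8]
width: 0.001
t 30.48 pos [531.2 139.3  86.6] rot [ 1.7975e+02 -1.6000e-01  9.2810e+01] j [14.6  4.2 -6.7 78.8  0.1 11.8] F [0.5 0.7 0.8] w 0.001
shift mm [-1.  15.3  2.6]
turn [ 0.25 -0.16 -0.29]
```

```bash
python3 -m crank '[[[0,0.004,0.001],[0.2,-0.2,-0.3]],[[0,0.005,0.001],[0,0,0]],[[0,0.004,0],[0,0,0]],[[0,0.0015,0],[0,0,0]],[[0,0.0015,0],[0,0,0]]]';  python3 go.py; python3 -m crank '[[[0.0005,0.0015,0],[0,0,0]],[[0.0005,0.0015,0],[0,0,0]]]'; python3 go.py; python3 -m crank '[[[0.0005,0.001,0],[0,0,-0.2]],[[0,0.001,0],[0,0,0]]]'; python3 go.py
```

```text
time: 30.9
eef_pos: [0.5483, 0.1372, 0.0846]
tool_rot: [179.9, 0.1, 93.0]
force: [-3.1, 2.6, 0.8]
width: -0.002
t 30.9 pos [548.3 137.2  84.6] rot [1.7994e+02 9.0000e-02 9.3040e+01] j [14.1  6.7 -4.3 79.  -0.1 11.1] F [-3.1  2.6  0.8] w -0.002
time: 31.07
eef_pos: [0.5512, 0.1372, 0.0844]
tool_rot: [-179.9, 0.1, 92.9]
force: [-4.1, 2.0, 2.3]
width: -0.002
t 31.07 pos [551.2 137.2  84.4] rot [-1.7994e+02  6.0000e-02  9.2930e+01] j [14.   7.2 -3.8 79.1 -0.1 11.1] F [-4.1  2.   2.3] w -0.002
time: 31.23
eef_pos: [0.5528, 0.1374, 0.0844]
tool_rot: [-179.9, 0.1, 93.1]
force: [-7.7, 2.6, 3.9]
width: 0.0
t 31.23 pos [552.8 137.4  84.4] rot [-1.7986e+02  6.0000e-02  9.3110e+01] j [14.   7.5 -3.5 79.2 -0.  10.9] F [-7.7  2.6  3.9] w 0.0
```

```bash
python3 -m crank '[[[0,0.001,0],[0,0,0]]]';python3 -m crank '[[[0,0.001,0],[0,0,0]]]'; python3 go.py
```

```text
time: 31.32
eef_pos: [0.5529, 0.1375, 0.0843]
tool_rot: [-179.7, 0.0, 93.1]
force: [-9.9, 1.5, 4.6]
width: 0.002
time: 31.4
eef_pos: [0.5529, 0.1376, 0.0843]
tool_rot: [-179.6, 0.0, 93.1]
force: [-8.5, 1.1, 4.5]
width: 0.001
t 31.4 pos [552.9 137.6  84.3] rot [-1.796e+02  3.000e-02  9.314e+01] j [14.   7.7 -3.2 79.5  0.  10.8] F [-8.5  1.1  4.5] w 0.001
```

The left stopped at 70.4 mm of travel with about 9 N. I'll back off, go to the right, and look.

```bash
python3 -m crank '[[[0,-0.009,-0.001],[-0.2,0,0]],[[-0.01,-0.006,0],[-0.2,0,0]],[[-0.025,0,0],[0,0,0]],[[-0.027,0,0],[0,0,0]],[[-0.027,0,0],[0,0,0]],[[-0.027,0,0],[0,0,0]],[[-0.027,0,0],[0,0,0]],[[-0.027,0,0],[0,0,0]],[[-0.027,0,0],[0,0,0]],[[-0.023,0,0],[0,0,0]],[[-0.01,0,0],[0,0,0]],[[0,0,0],[0,0,0]]]'; python3 go.py .566 -.105 .084 93.1
cat > lk.py <<'E'
import sys
from rig import bot
from h import *
tag=sys.argv[1]
B=np.array([562.5,19.3]);a=np.radians(3.1);X=np.array([np.cos(a),np.sin(a)]);Y=np.array([-X[1],X[0]])
for n,b in(("side",(250,130,430,270)),("top",(240,130,400,250))):
    c=bot.camera(n);x0,y0,x1,y1=b;cv2.imwrite(f"pics/{tag}_{n}.png",cv2.resize(c["img"][y0:y1,x0:x1,::-1],None,fx=4,fy=4,interpolation=cv2.INTER_CUBIC));np.savez(n+"_"+tag+".npz",**c)
    P=cloud(c);m=(P[...,2]>.083)&(P[...,2]<.103)&(P[...,0]>.35)&(P[...,0]<.62)&(abs(P[...,1])<.2)
    k_,l,s,ce=cv2.connectedComponentsWithStats(m.astype(np.uint8))
    for k in range(1,k_):
        if s[k,4]<12: continue
        q=P[l==k]*1000;t=q[q[:,2]>91]
        if len(t)<5: continue
        d=t.mean(0)[:2]-B;print(n,"blob",ce[k].round(0),s[k,4],"world",t.mean(0).round(1),"box",round(d@X,1),round(d@Y,1),"ext",(q.max(0)-q.min(0)).round(0))
E
python3 lk.py m
```

```text
time: 32.4
eef_pos: [0.5512, -0.1093, 0.0864]
tool_rot: [179.4, 0.4, 93.3]
force: [0.2, -0.4, -0.0]
width: -0.001
t 32.4 pos [ 551.2 -109.3   86.4] rot [179.44   0.38  93.32] j [-11.1   5.6  -5.3  78.5  -0.2 -14.4] F [ 0.2 -0.4 -0. ] w -0.001
shift mm [ 3.4 15.   2.6]
turn [0.56 0.38 0.22]
side blob [299. 160.] 53 world [572.  140.8  95.6] box 16.1 120.8 ext [19. 19. 15.]
side blob [364. 213.] 44 world [ 543.2 -112.1   97.9] box -26.4 -130.1 ext [19. 27. 17.]
top blob [272. 175.] 42 world [573.2 141.   97.4] box 17.2 121.0 ext [20. 17. 20.]
```

View pics/m_side.png

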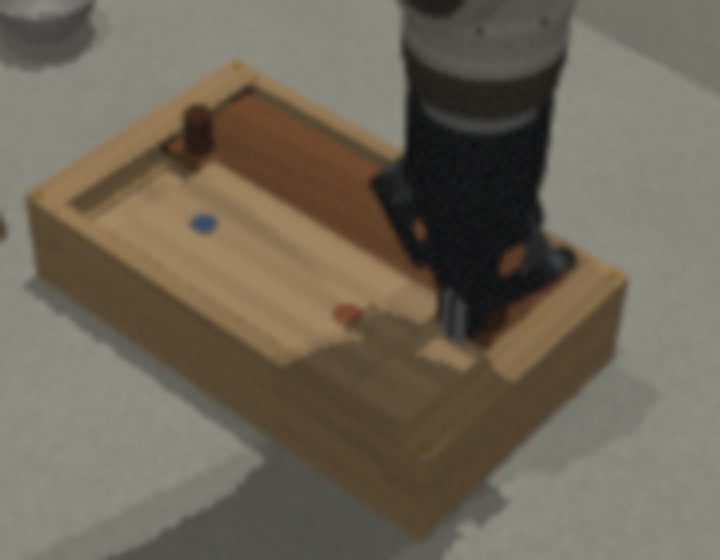

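View pics/m_top.png

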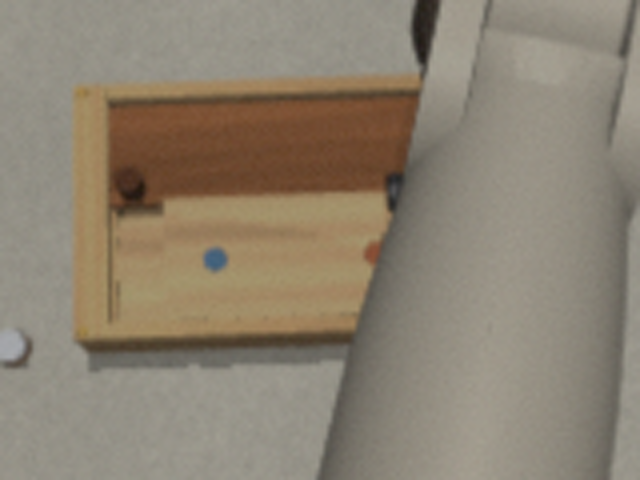

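The pictures show the lid across the well, with the left knob at about box x 16.7 (home is 18). Now push the right.

```bash
python3 -m crank '[[[0.002,0.004,0.001],[0.4,0.3,0.2]],[[0.001,0.005,0.001],[0,0,0]],[[0,0.004,0],[0,0,0]],[[0,0.001,0],[0,0,0]],[[0,0.001,0],[0,0,0]]]';  python3 go.py .566 -.105 .084 93.1; python3 -m crank '[[[-0.0005,0.001,0],[0,0,0]],[[-0.0005,0.001,0],[0,0,0]]]'; python3 go.py
```

```text
time: 32.92
eef_pos: [0.5663, -0.0991, 0.0842]
tool_rot: [-179.9, 0.1, 93.4]
force: [-11.4, -7.1, 6.8]
width: 0.004
t 32.92 pos [566.3 -99.1  84.2] rot [-1.7993e+02  7.0000e-02  9.3440e+01] j [ -9.9   8.1  -2.8  79.2  -0.1 -13.3] F [-11.4  -7.1   6.8] w 0.004
shift mm [-5.8 -0.7  0.2]
turn [-0.07  0.07  0.34]
time: 33.08
eef_pos: [0.5662, -0.0993, 0.0842]
tool_rot: [-179.6, 0.1, 93.5]
force: [-6.8, -0.3, 5.3]
width: 0.0
t 33.08 pos [566.2 -99.3  84.2] rot [-1.7959e+02  1.3000e-01  9.3520e+01] j [ -9.8   8.4  -2.4  79.5  -0.2 -13.4] F [-6.8 -0.3  5.3] w 0.0
```

The right is solid too, at 70.7 mm. The two TCP contacts agree to 0.5 mm in box x, so the lid is unskewed. I'll retreat and look.

```bash
python3 -m crank '[[[0,-0.008,0],[-0.3,0.1,0.2]],[[0,-0.008,-0.01],[0,0,0.2]],[[0,-0.01,-0.025],[0,0,0]],[[0,-0.02,-0.025],[0,0,0]],[[0,-0.025,-0.025],[0,0,0]],[[0,-0.025,-0.02],[0,0,0]],[[-0.02,-0.03,-0.01],[0,0,0]],[[-0.03,-0.03,0],[0,0,0]],[[-0.03,-0.02,0],[0,0,0]],[[-0.03,0,0],[0,0,0]],[[-0.03,0,0],[0,0,0]],[[-0.02,0,0],[0,0,0]],[[0,0,0],[0,0,0]]]'; python3 lk.py n
```

```text
time: 34.17
eef_pos: [0.3923, -0.269, 0.2157]
tool_rot: [179.7, 0.4, 93.8]
force: [0.3, 0.5, -0.1]
width: 0.005
side blob [299. 160.] 52 world [571.5 140.   95.5] box 15.5 120.0 ext [19. 22. 16.]
top blob [354. 172.] 40 world [ 587.  -101.9   96.6] box 17.9 -122.4 ext [18. 18. 14.]
top blob [272. 175.] 40 world [573.6 141.1  97. ] box 17.6 121.1 ext [20. 17. 15.]
```

View pics/n_side.png

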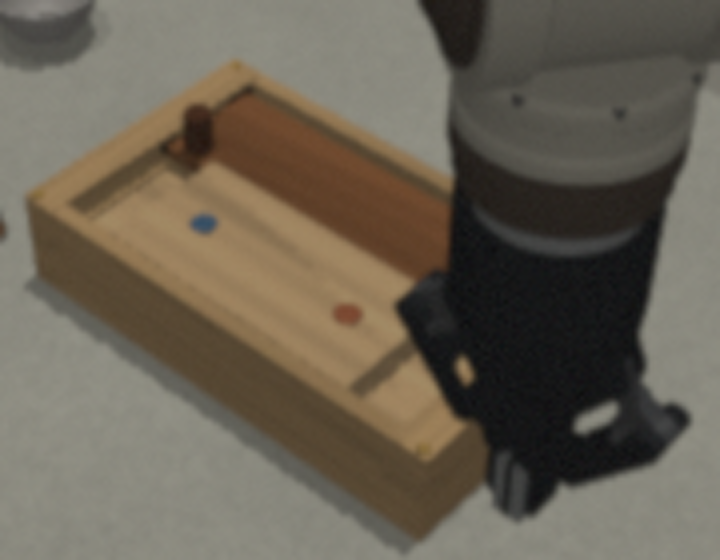

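View pics/n_top.png

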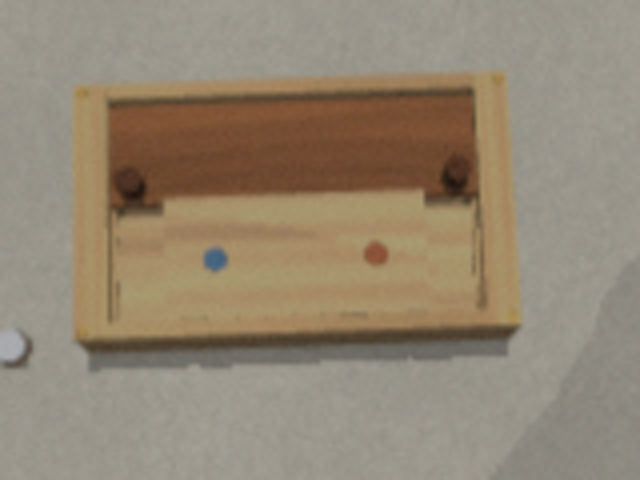

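The top view shows the lid covering the well. The knobs are at (130,185) and (457,172) in the crop, which is box x 17.6 and 17.9 mm (home is 18). The arm is clear of everything.

Run:
```python
from rig import bot
from h import *
a=np.load("top0.npz")["img"].astype(int);b=np.load("top_n.npz")["img"].astype(int)
for n,(u,v,w) in dict(bowl=(195,160,18),bottle=(428,230,16),brush=(440,165,28)).items():
    print(n,abs(a-b)[v-w:v+w,u-w:u+w].mean().round(2))
print(bot.state()["time"],bot.hand_in())
```

```text
bowl 4.08
bottle 37.3
brush 8.52
the job is handed in; nothing more can be done
34.2667 None
```

The bottle patch differs a lot between the two pictures. I'll check the saved images to see whether the arm merely hides it.

Run:
```python
from h import *
a=np.load("side_n.npz")["img"];b=np.load("top_n.npz")["img"]
o=np.hstack([a[180:400,330:530],b[130:350,340:540]]);cv2.imwrite("pics/z.png",cv2.resize(o[:,:,::-1],None,fx=2,fy=2))
P=cloud(np.load("top0.npz"));print(P[225:236,420:442].reshape(-1,3)[P[225:236,420:442].reshape(-1,3)[:,2]>.03].mean(0))
```

```text
[ 0.41644846 -0.3163977   0.11473477]
```

View pics/z.png

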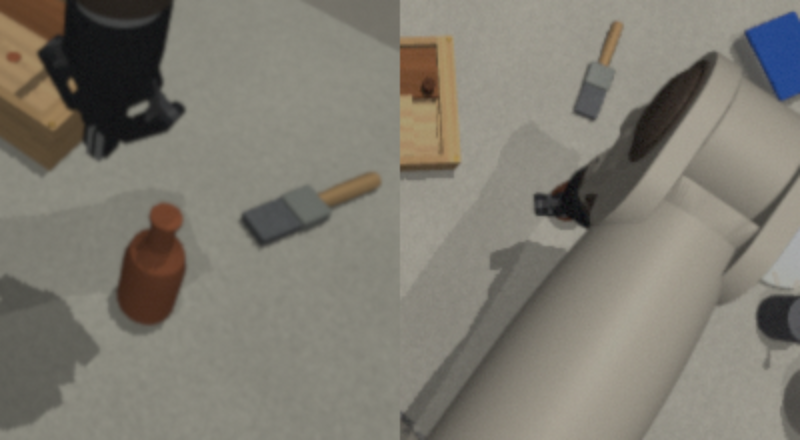

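The small squat jar (42 × 38 mm) is standing in the well of the box and the lid is shut over it. I handed the job in at 34.3 s with the arm clear of everything.

- **Jar:** it stood upright after release, before I started on the lid. The lid then slid over it freely, though I can't see it under the lid.
- **Lid:** I eased it along with alternating pushes at the two knobs. The readings I took while it ran showed about 2–5 N at a knob. At the end, the left stopped solid at 70.4 mm of travel and the right at 70.7 mm, and the highest reading was about 14 N.
- **Lid position check:** the last top view puts the knobs at box x 17.6 and 17.9 mm, where home is 18. The side view read the left knob at 15.5 mm, about 2 mm off, which I put down to the camera calibration since the two solid stops and the top view agree.
- **Bottle, bowl and brush:** the bowl and brush patches barely changed in the before-and-after top view. The bottle patch did change because the arm was in front of it. I only saw this after handing in, but the side image taken just before shows the bottle upright where it started, at about (405,315).

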